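Power up the long and the short collimator

ROBOT

A 6-joint arm with a two-finger parallel gripper is mounted at the origin on the work surface. World frame = base frame: x ahead of the robot, y to its left, z up, the work surface at z = 0. Lengths are in m, angles in rad, forces in N, time in s.
With the tool pointing down it reaches from about 0.25 to 0.725 m from the base axis. Payload 4 kg.
Tool frame: the origin (TCP) lies at the very end of the fingers, on their centre line; the grasp point (between the pads) lies 19 mm behind it; x points along the fingers, z is the direction in which the jaws open and shut, and the axes are right-handed (so a half turn about x gives the same grasp; the last joint's range is limited). The gripper opens to 85 mm and grips with 20 to 120 N. Pads are 22 mm wide; open, the fingers measure 114 mm over their backs; the gripper's body (76 mm by 85 mm) begins 54 mm behind the grasp point. The pads swing forward as they close: fully open they stand 13 mm farther back than shut.
Start: joints at [1.293, 0.241, 0.005, 1.335, 0, 1.571], TCP at [0.137, 0.481, 0.231] pointing down, gripper open.
Joint ranges: [-2.72, 2.72], [-1.05, 1.87], [-1.09, 1.28], [-1.99, 2.15], [-1.42, 1.44], [-3.14, 3.14]. Speed limits (rad/s): [2.79, 2.79, 3.14, 3.14, 3.14, 3.14].

INTERFACE

Orientations are given as a unit quaternion [x, y, z, w].
In Python, from workcell import bot gives the robot as it stands.
- The arm moves only by the tool apply_moves, never from a script. Its argument "targets" is one flat list of numbers, 7 for each row, row after row: the shift along the tool's x, y, z in units of 25 cm (1.0 is 25 cm), then the turn, a rotation vector about the tool's x, y, z in units of 0.5 rad (1.0 is 0.5 rad), then the opening, from 0 (shut) to 1 (fully open). In form: [tx, ty, tz, wx, wy, wz, claw, tx, ty, tz, wx, wy, wz, claw, ...]. A call has 1 to 12 rows; each row is the pose to reach, as a shift and turn from the pose commanded when the call began, along the tool's axes at that moment; what a row does not reach only later rows make up. A row lasts 1/12 s, in which the tool goes at most 41.7 mm and 7.16 degrees, less where a joint would pass 70% of its speed; a pose out of reach is approached as far as the arm can. A call with a number of a shift or a turn outside -1 to 1 is refused whole. A call with a gripper value outside its range is refused whole. The fingers move at their own pace and stop on an object; the grip force is fixed at half the most. Time passes only in rows, so rows that repeat a pose let the fingers close. It gives the time, the measured TCP pose, the force and the opening at its end, in the units of the state.
- bot.get_obs(): the state, without advancing time (a new reading comes with each control period).
- bot.camera(name): name is "side" or "top" or "wrist"; returns (picture, depth): 400x640x3 uint8, red, green, blue; 400x640 float32, m along the optical axis (not along the pixel's ray), 0 where there is no reading.
- bot.camera_params(name): a dict with "fx", "fy", "cx", "cy" (pixels), "T" (4x4, takes a point from camera to world coordinates); the wrist camera has in their place "tool_from_camera" (4x4, takes a point from camera to tool coordinates, whose origin is the TCP and whose axes are the tool frame's). Camera axes: x right, y up, looking along -z (the intrinsics and any distortion apply to the point x, -y, -z); pixel columns grow to the right and rows downward; lengths in m; the calibration is good to about 2 mm. A picture is of the moment at which its call begins: read the wrist's pose just before it. camera_params takes no time and is no camera call.
- bot.job_done(): hands the job in, once; it reports no verdict.
The state is a dict: "clock": time; "joint_pos": joint angles; "joint_vel": joint speeds; "tau": joint torques, N m; "eef_pos": TCP position; "tool_rot": TCP orientation; "ft_force": force on the tool from outside, world axes, zero at the start; "ft_torque": the same for the moment, N m; "grip_width": finger opening in m.
Only numpy, scipy, OpenCV 4.12 (cv2) and the standard library are available. Lean on these libraries where they do the work, as an engineer would, in place of code of your own. Each camera call takes 0.05 s, during which the arm holds its last target.

TASK

Get the bench ready for an instrument check: first press down the raised half of the rocker (the half nearer the row of sockets) on the lamp supply box so that it is fully on, then press the lamp key on the longest collimator fully home, and after it the lamp key on the shortest collimator. Leave the middle-length collimator's key out, and do not pick up or disturb the loose things around them.

Things in the scene. Friction and masses are not known exactly. Their poses are not given: they have to be found in the camera images.
- supply: lamp supply: fixed grey metal box 130 (x) x 100 (y) mm, 75 mm high. Origin on the table under its centre; z up. In the middle of its top sits the white rocker in a black bezel, a dished V 58 mm long along the box's x and 34 mm wide, pivoted about the box's y axis 81 mm above the table; its raised half lies towards the box's +x, the face with three round sockets.
- rocker_press (a point): point to press: on the surface of the rocker half that starts raised, mid width, 21 mm from the pivot. Off, this half slopes up from the pivot at 25 degrees (end about 93 mm above the table), the other half is level; on, this half is level at 81 mm, 6 mm above the box top, 3 mm above the bezel. Moves with the rocker.
- rocker (a joint): rocker angle in rad: 0 = off, 0.44 = fully on (hard stop). Pressing the raised half down takes about 3 N near its end; no spring, it stays where it is left.
- coll_long: Long collimator: fixed grey-green tube 48 mm across, its axis 50 mm above the table, on a low base; at its rear end, nearer the robot, a lamp housing (block 60 x 56 mm, 80 mm high). Origin on the table under the lamp key, at mid housing; +x runs along the tube to its lens, 250 mm from the origin; overall length 280 mm; z up. The key is its highest part.
- long_key_top (a point): centre of the flat top of the long collimator's lamp key: a black upright round plunger, 22 mm across, on top of the lamp housing; key top about 98 mm above the table when out, 88 mm when fully home (still 4 mm above its 32 mm wide steel collar). The point moves with the key.
- long_key (a joint): travel of the long collimator's lamp key in m: 0 = out, 0.010 = pressed fully home (hard stop). Moves straight down, needs about 4 N all the way, no spring: it stays where it is left.
- coll_mid: Middle-length collimator: fixed grey-green tube 48 mm across, its axis 50 mm above the table, on a low base; at its rear end, nearer the robot, a lamp housing (block 60 x 56 mm, 80 mm high). Origin on the table under the lamp key, at mid housing; +x runs along the tube to its lens, 175 mm from the origin; overall length 205 mm; z up. The key is its highest part.
- mid_key_top (a point): centre of the flat top of the middle-length collimator's lamp key: a black upright round plunger, 22 mm across, on top of the lamp housing; key top about 98 mm above the table when out, 88 mm when fully home (still 4 mm above its 32 mm wide steel collar). The point moves with the key.
- mid_key (a joint): travel of the middle-length collimator's lamp key in m: 0 = out, 0.010 = pressed fully home (hard stop). Moves straight down, needs about 4 N all the way, no spring: it stays where it is left.
- coll_short: Short collimator: fixed grey-green tube 48 mm across, its axis 50 mm above the table, on a low base; at its rear end, nearer the robot, a lamp housing (block 60 x 56 mm, 80 mm high). Origin on the table under the lamp key, at mid housing; +x runs along the tube to its lens, 110 mm from the origin; overall length 140 mm; z up. The key is its highest part.
- short_key_top (a point): centre of the flat top of the short collimator's lamp key: a black upright round plunger, 22 mm across, on top of the lamp housing; key top about 98 mm above the table when out, 88 mm when fully home (still 4 mm above its 32 mm wide steel collar). The point moves with the key.
- short_key (a joint): travel of the short collimator's lamp key in m: 0 = out, 0.010 = pressed fully home (hard stop). Moves straight down, needs about 4 N all the way, no spring: it stays where it is left.
- eyepiece: loose dark eyepiece, 34 mm across, 48 mm high, standing about 70 mm beside the long collimator; origin at the centre of its underside. Bystander.
- round_level: loose round brass bubble level, 38 mm across, 16 mm high, about 70 mm beside the middle-length collimator; origin at the centre of its underside. Bystander.
- screw_cup: loose aluminium cup, 36 mm across, 40 mm high, about 70 mm beside the short collimator; origin at the centre of its underside. Bystander.
- spray_bottle: loose clear bottle, 60 mm across, 130 mm high, to the left of the work; origin at the centre of its underside. Bystander.
- tribrach: loose levelling base with three foot screws, 100 mm across, 56 mm high, to the right of the work; origin at the centre of its underside. Bystander.
- screwdriver: loose black screwdriver, 120 mm long, lying about 150 mm beyond the supply box; origin near its middle, on the table. Bystander.

How it is judged:
By the outcome, as a careful person would: the job done as asked, in the order asked, and still so for the second after the job is handed in, with the robot touching nothing.
It also fails if it takes over 48 s, if anything falls off the work surface, if the arm or the gripper's body presses on something with over 40 N, if the wrist force passes 120 N, or if a joint passes its speed limit or range.

## Working session

There is one attempt and no reset: what is moved stays moved. The work goes in short steps, Python scripts to look and compute and a tool call to move; the robot and the scene stay as the last step left them, time stands still between calls to the robot, and variables do not carry over. Pictures are saved under pics/ and viewed, and the job is handed in when it is done.

Besides the shell and the picture viewer there is one more tool, called as name(argument=value, ...) on one line, values as JSON. apply_moves: Moves the arm, as the interface text tells. Its arguments: {"type":"object","properties":{"targets":{"type":"array"}},"required":["targets"]}

```bash
mkdir -p pics; ls; python3 - <<'E'
from workcell import bot
import cv2,numpy as np
o=bot.get_obs()
for k,v in o.items(): print(k,np.round(v,4))
for n in ("top","side"):
    p,d=bot.camera(n); np.savez(f"pics/{n}0.npz",p=p,d=d)
    cv2.imwrite(f"pics/{n}0.png",p[:,:,::-1])
    c=bot.camera_params(n); print(n,c)
print(bot.camera_params("wrist"))
E
```

```text
pics
clock 0.0
joint_pos [ 1.293   0.2414  0.0037  1.3352 -0.      1.5708]
joint_vel [ 0.0011  0.0016 -0.0014 -0.0009 -0.0017  0.0014]
tau [ 7.00000e-04 -3.72320e+01  2.52406e+01  1.70000e-02 -2.00000e-04
  0.00000e+00]
eef_pos [0.1369 0.4802 0.2304]
tool_rot [-0.4264  0.565   0.4255  0.5638]
ft_force [0.2834 0.1975 0.2816]
ft_torque [ 0.0011 -0.0078  0.0386]
grip_width 0.0855
top {'fx': 476.1185196095, 'fy': 476.1185196095, 'cx': 320.563476443789, 'cy': 203.17176842940273, 'T': array([[-8.97102221e-03,  9.85331050e-01, -1.70417849e-01,
         3.20593138e-01],
       [-9.99959430e-01, -8.97813475e-03,  7.28933769e-04,
        -9.06513689e-03],
       [-8.11793333e-04,  1.70417474e-01,  9.85371618e-01,
         1.58678652e+00],
       [ 0.00000000e+00,  0.00000000e+00,  0.00000000e+00,
         1.00000000e+00]])}
side {'fx': 476.9682585694556, 'fy': 476.9682585694556, 'cx': 313.8459293396996, 'cy': 200.39554178580576, 'T': array([[ 0.99838176,  0.05219712, -0.02256801,  0.54404899],
       [-0.0541983 ,  0.75324375, -0.65550469, -0.81578934],
       [-0.01721624,  0.65566707,  0.75485382,  1.0112259 ],
       [ 0.        ,  0.        ,  0.        ,  1.        ]])}
{'fx': 287.33059583630046, 'fy': 287.33059583630046, 'cx': 318.046367051331, 'cy': 202.03559795734472, 'tool_from_camera': array([[ 2.10920271e-04,  2.63430467e-01, -9.64678363e-01,
        -1.43287264e-01],
       [-5.96606565e-04,  9.64678246e-01,  2.63430304e-01,
         6.65815600e-02],
       [ 9.99999800e-01,  5.19970654e-04,  3.60634543e-04,
        -4.91726778e-04],
       [ 0.00000000e+00,  0.00000000e+00,  0.00000000e+00,
         1.00000000e+00]])}
```

View pics/top0.png

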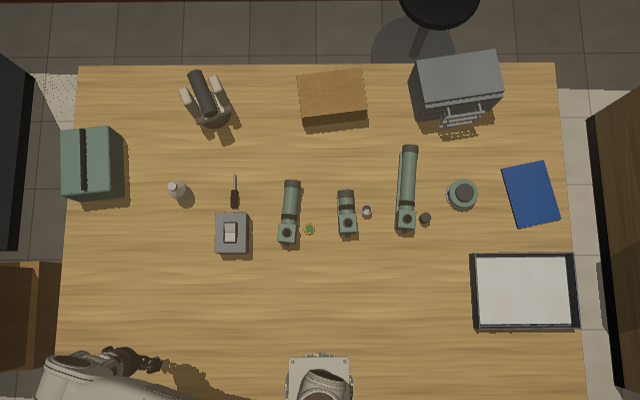

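View pics/side0.png

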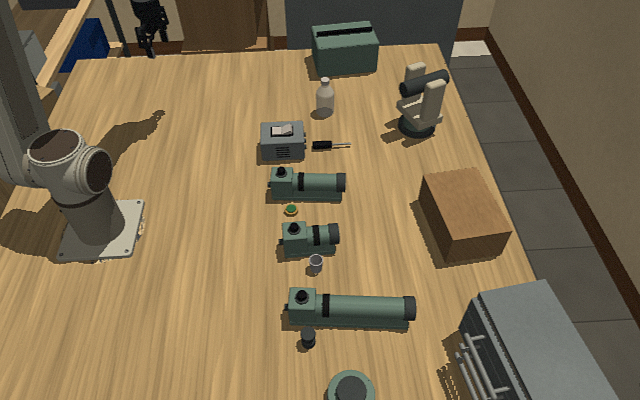

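```bash
python3 - <<'E'
import cv2,numpy as np
a=cv2.imread("pics/top0.png");b=cv2.imread("pics/side0.png")
A=cv2.resize(a[195:265,205:275],None,fx=6,fy=6,interpolation=cv2.INTER_CUBIC)
B=cv2.resize(b[110:180,245:315],None,fx=6,fy=6,interpolation=cv2.INTER_CUBIC)
cv2.imwrite("pics/z1.png",np.hstack([A,B])[:, :800])
cv2.imwrite("pics/z2.png",cv2.resize(a[170:250,265:425],None,fx=5,fy=5,interpolation=cv2.INTER_CUBIC))
E
```

```text
(no output)
```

View pics/z1.png

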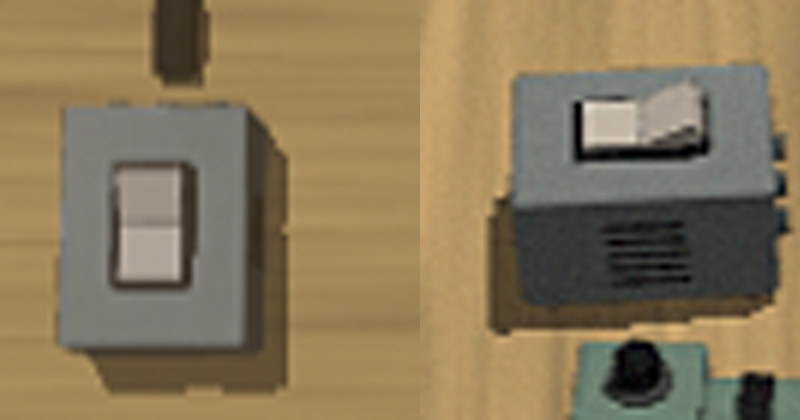

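View pics/z2.png

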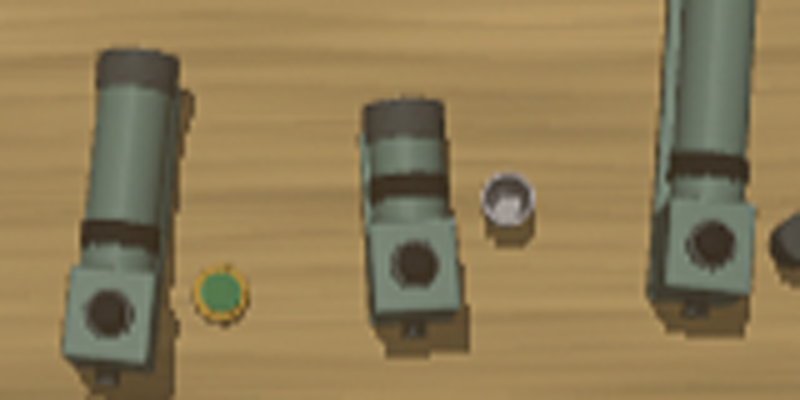

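```bash
cat > h.py <<'E'
import numpy as np,cv2
from workcell import bot
def ray(n,u,v):
    c=bot.camera_params(n);T=c["T"]
    d=T[:3,:3]@np.array([(u-c["cx"])/c["fx"],-(v-c["cy"])/c["fy"],-1.]);return T[:3,3],d
def plane(n,u,v,z):
    o,d=ray(n,u,v);return o+d*(z-o[2])/d[2]
def tri(a,b):
    A=np.zeros((3,3));r=np.zeros(3)
    for n,u,v in (a,b):
        o,d=ray(n,u,v);d=d/np.linalg.norm(d);P=np.eye(3)-np.outer(d,d);A+=P;r+=P@o
    return np.linalg.solve(A,r)
def blobs(m,mn=8):
    n,l,s,c=cv2.connectedComponentsWithStats(m.astype(np.uint8))
    return [(np.round(c[i],1),s[i]) for i in range(1,n) if s[i,4]>=mn]
E
python3 - <<'E'
from h import *
P={n:np.load(f"pics/{n}0.npz") for n in("top","side")}
t=P["top"]["p"];s=P["side"]["p"]
rois={"top":{"mid":(280,225,296,241),"short":(340,216,355,231),"long":(399,211,414,227)},
"side":{"mid":(274,164,290,177),"short":(287,220,308,238),"long":(292,286,312,308)}}
for n in rois:
  for k,(x0,y0,x1,y1) in rois[n].items():
    g=P[n]["p"][y0:y1,x0:x1].max(2)
    print(n,k);
    for c,st in blobs(g<70,6): print(c+[x0,y0],st[:5]+[x0,y0,0,0,0], np.round(plane(n,*(c+[x0,y0]),.098),4), "depth z",end=' ')
    print()
    if n=="side":print(g)
# box top
hsv=cv2.cvtColor(t,cv2.COLOR_RGB2HSV)
sub=t[205:265,210:255];
m=(t.min(2)>170);
print([b for b in blobs(m[205:265,210:255])])
E
```

```text
top mid
[286.3 232.3] [283 229   7   8  45] [0.4862 0.0983 0.098 ] depth z [295.  236.5] [295 233   1   8   8] [0.4728 0.0709 0.098 ] depth z 
top short
[347.9 222.6] [345 219   7   8  48] [ 0.5152 -0.0957  0.098 ] depth z 
top long
[407.4 218.4] [404 215   8   8  48] [ 0.5268 -0.2837  0.098 ] depth z 
side mid
[281.  171.8] [276 167  11  10  84] [0.489  0.0847 0.098 ] depth z 
[[ 92  87  89  84  85  90 174 204 199 193 186 189 206 214 208 193]
 [193 198 197 198 200 199 196 192 190 184 175 181 196 205 197 189]
 [179 188 187 188 189 164 109 126 146 176 180 180 195 205 195 184]
 [127 127 130 133  97  36  13  11   5  25 110 129 129 125 122 124]
 [127 129 136  80  15  23  22  25  21  12  55 119 130 130 128 127]
 [130 130 119  55   7  23  30  31  22  15  14 112 138 131 127 128]
 [130 131 126  70   4  20  18  25  23  26  12  46 118 136 130 132]
 [128 134  99  37  11  19  18  29  24   3  12  57  91 124 130 129]
 [130 125  89  40   8  19  16  20  13   4   4  46  57 113 132 128]
 [136 113  58  20  11   1   9   5  17   6  17  68  58 117 133 127]
 [130  82  29  20   6  13   3  12  13  16  50  68
[... 3092 characters left out ...]
6 132
  134 132]
 [131 129 135  89  60  56  29  14  16   4  15  25  38  72  72  54  91 127
  133 131]
 [128 129 135  89  44  68  52  39  29  32  54  75  79  78  61  45 115 138
  130 131]
 [128 126 133 141  89  34  54  72  77  76  73  76  58  52  45 119 132 135
  128 131]
 [126 128 132 132 143  93  56  34  30  31  48  36  46  45 119 140 134 135
  132 133]
 [130 133 130 133 134 141 144  99  55  50  92 132 143 138 137 134 129 129
  127 131]
 [130 123 132 130 129 131 133 138 141 139 140 134 137 132 131 134 130 132
  132 130]
 [134 125 134 134 134 130 135 129 134 134 132 133 129 130 134 128 132 132
  133 134]
 [130 138 131 132 132 132 136 136 132 135 129 132 135 129 135 133 132 135
  134 137]]
[]
```

```bash
python3 - <<'E'
from h import *
from scipy.spatial.transform import Rotation as R
print(R.from_quat(bot.get_obs()["tool_rot"]).as_matrix().round(3))
t=np.load("pics/top0.npz")["p"];d=np.load("pics/top0.npz")["d"]
x0,y0=205,205
sub=t[y0:265,x0:260].astype(int)
hsv=cv2.cvtColor(t,cv2.COLOR_RGB2HSV)[y0:265,x0:260]
# depth->world z
c=bot.camera_params("top")
vv,uu=np.mgrid[y0:265,x0:260];dd=d[y0:265,x0:260]
X=np.stack([(uu-c["cx"])/c["fx"]*dd,-(vv-c["cy"])/c["fy"]*dd,-dd],-1)@c["T"][:3,:3].T+c["T"][:3,3]
z=X[...,2]
m=((z>.06)&(z<.11)).astype(np.uint8)
cn=max(cv2.findContours(m,0,1)[0],key=cv2.contourArea)
r=cv2.minAreaRect(cn);print("rect",r)
bp=cv2.boxPoints(r)+[x0,y0];W=np.array([plane("top",u,v,.075) for u,v in bp]);print(W.round(4),W.mean(0).round(4), np.median(z[m>0]))
w=(sub.min(2)>140)&(sub.max(2)-sub.min(2)<40)&(sub.sum(2)>470)
for cc,s in blobs(w,20): print(cc+[x0,y0],s, plane("top",*(cc+[x0,y0]),.083).round(4))
e=W-W.mean(0);print(np.linalg.norm(W[0]-W[1]),np.linalg.norm(W[1]-W[2]),np.degrees(np.arctan2(*(W[1]-W[0])[[1,0]])))
E
```

```text
[[-0.001 -0.962  0.274]
 [-0.002  0.274  0.962]
 [-1.    -0.    -0.002]]
rect ((25.5, 28.0), (40.0, 33.0), 90.0)
[[0.5531 0.3323 0.075 ]
 [0.5522 0.2263 0.075 ]
 [0.4241 0.2241 0.075 ]
 [0.4251 0.3286 0.075 ]] [0.4886 0.2778 0.075 ] 0.07559561436137452
[229.5 236.5] [20 28 10  8 80] [0.4762 0.2792 0.083 ]
0.1059928642610077 0.12808649190149904 -90.52106763535483
```

```bash
cat >> h.py <<'E'
from scipy.spatial.transform import Rotation as R
# desired: x down, y=(-cos,-sin), z=(−sin.. ) for box yaw a
def go(p,a=0.):
    o=bot.get_obs();M=R.from_quat(o["tool_rot"])
    D=R.from_matrix(np.array([[0,-np.cos(a),-np.sin(a)],[0,-np.sin(a),np.cos(a)],[-1,0,0]]))
    s=M.inv().apply(np.array(p)-o["eef_pos"])/.25
    w=(M.inv()*D).as_rotvec()/.5
    print("shift",s.round(3),"turn",w.round(3),"rows",np.linalg.norm(s)*250/41.7)
E
python3 -c "
from h import *
go([.47,.278,.2])"
```

```text
shift [ 0.123 -1.503 -0.413] turn [-0.556 -0.004 -0.001] rows 9.37308090524883
```

apply_moves(targets=[0.06, -0.98, -0.27, -0.55, 0, 0, 0, 0.06, -0.98, -0.27, -0.55, 0, 0, 0, 0.06, -0.98, -0.27, -0.55, 0, 0, 0, 0.06, -0.98, -0.27, -0.55, 0, 0, 0, 0.06, -0.98, -0.27, -0.55, 0, 0, 0, 0.06, -0.98, -0.27, -0.55, 0, 0, 0, 0.06, -0.98, -0.27, -0.55, 0, 0, 0, 0.06, -0.98, -0.27, -0.55, 0, 0, 0])

```text
clock: 0.77
eef_pos: [0.3568, 0.3463, 0.2154]
tool_rot: [-0.498, 0.503, 0.497, 0.502]
ft_force: [-0.4, 0.6, -0.0]
grip_width: 0.0
```

```bash
python3 -c "
from h import *
go([.47,.278,.2])"
```

```text
shift [ 0.062 -0.455 -0.269] turn [-0.017 -0.003 -0.001] rows 3.191484444733846
```

apply_moves(targets=[0.06, -0.455, -0.27, -0.015, 0, 0, 0, 0.06, -0.455, -0.27, -0.015, 0, 0, 0, 0.06, -0.455, -0.27, -0.015, 0, 0, 0, 0.06, -0.455, -0.27, -0.015, 0, 0, 0, 0.06, -0.455, -0.27, -0.015, 0, 0, 0, 0.06, -0.455, -0.27, -0.015, 0, 0, 0])

```text
clock: 1.27
eef_pos: [0.4669, 0.2811, 0.2007]
tool_rot: [-0.501, 0.499, 0.502, 0.498]
ft_force: [-0.6, 0.5, 0.5]
grip_width: 0.0001
```

```bash
python3 - <<'E'
from h import *
o=bot.get_obs();p,d=bot.camera("wrist");np.savez("pics/w1.npz",p=p,d=d,e=o["eef_pos"],q=o["tool_rot"])
cv2.imwrite("pics/w1.png",p[:,:,::-1]);print(o["eef_pos"],o["tool_rot"],o["ft_force"])
p,d=bot.camera("top");cv2.imwrite("pics/t1.png",cv2.resize(p[140:300,160:360,::-1],None,fx=4,fy=3.7))
E
```

```text
[0.46688124 0.28113953 0.20070251] [-0.50062068  0.49947147  0.50156809  0.49833387] [-0.60072402  0.45752317  0.48736853]
```

View pics/w1.png

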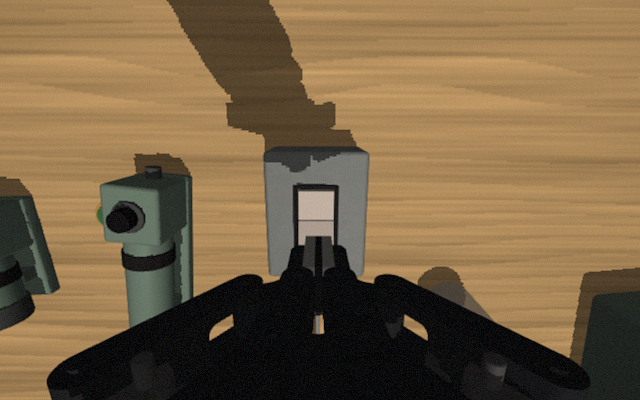

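```bash
cat >> h.py <<'E'
def wplane(f,u,v,z):
    c=bot.camera_params("wrist");K=c["tool_from_camera"];M=R.from_quat(f["q"]).as_matrix()
    o=M@K[:3,3]+f["e"];d=M@K[:3,:3]@np.array([(u-c["cx"])/c["fx"],-(v-c["cy"])/c["fy"],-1.])
    return o+d*(z-o[2])/d[2]
E
python3 - <<'E'
from h import *
f=np.load("pics/w1.npz");p=f["p"].astype(int)
for u in (306,318,328): print(u,p[180:250,u].sum(1))
print(p[205,285:350].sum(1))
print(p[160,255:380].sum(1)); print(p[260,255:380].sum(1))
E
```

```text
306 [346 345 355 295 123  57  76  92  55 147 215 391 530 531 531 525 526 534
 524 524 528 530 527 526 532 522 521 536 522 530 520 525 521 520 523 515
 519 529 547 451 305 413 472 466 470 471 466 467 466 464 461 466 477 484
 465 408 225 124 135 137 133 126 152 136 144 159 171 151 164 140]
318 [350 363 363 300 120  62  86  77  98 157 180 375 515 534 535 528 528 526
 531 525 533 530 526 531 523 525 531 523 531 536 530 529 518 518 527 526
 529 536 536 446 288 400 458 471 459 473 474 467 464 473 471 482 470 471
 484 416 179   0  15   0  38  49   5  35  14   0  42   1  39  29]
328 [357 359 354 377 279  56  83  89 100 148 182 380 525 531 536 531 532 530
 526 533 536 530 538 537 529 528 539 524 532 528 526 525 531 532 523 531
 530 534 538 457 309 393 463 469 469 460 467 470 475 467 469 471 466 469
 478 402 248 132 154 148 155 146 155 151 152 153 135 156 165 164]
[358 339 351 344 343 350 361 292 124  79  86  78  76 356 528 521 531 527
 525 526 519 522 527 535 513 534 532 534 532 533 529 530 531 525 530 527
 526 527 531 532 534 530 529 528 522 539 529 543 442 147  69  88  59 259
 356 367 364 3
[... 347 characters left out ...]
9 351 369 360 365 361 359 356 358 351 359 356 362
 353 358 358 360 359 348 360 362 364 369 358 362 359 354 357 358 367 364
 362 366 361 345 319 288 329 413 416 416 405 408 403 409 408 417 415]
[385 398 388 390 387 394 372 379 384 383 374 387 340 270 275 310 340 339
 342 347 340 346 354 339 337 355 348 356 341 339 339 337 358 277  66  41
  23  14  43  21  40  34  55  34  31  17  40  86 126 163 149 154 155 155
 146 143 152 157 170 132  35  33  37  24   1   0  25 111 135 156 162 142
 134 159 150 155 165 158 121  82   7  35  11  35  34  22  10  30  54  22
   0  25  45 261 385 359 361 368 360 365 359 365 364 362 374 369 364 332
 286 300 359 355 342 353 342 355 348 348 344 336 349 339 347 348 343]
```

```bash
python3 - <<'E'
from h import *
f=np.load("pics/w1.npz")
print("pivot",wplane(f,315.7,220,.081).round(4),"rear edge",wplane(f,315.7,191,.081).round(4))
print("edges",wplane(f,298,205,.081).round(4),wplane(f,333.5,205,.081).round(4))
print("finger tip probes",[wplane(f,u,236,.2007).round(4) for u in(305,332)])
go([.514,.279,.11])
E
```

```text
pivot [0.4897 0.2784 0.081 ] rear edge [0.461  0.2783 0.081 ]
edges [0.4747 0.2615 0.081 ] [0.4746 0.2953 0.081 ]
finger tip probes [array([0.4581, 0.2735, 0.2007]), array([0.4581, 0.288 , 0.2007])]
shift [ 0.365 -0.191 -0.013] turn [ 0.013  0.    -0.002] rows 2.4724978994443374
```

apply_moves(targets=[0.36, -0.185, -0.012, 0.01, 0, 0, 0, 0.36, -0.185, -0.012, 0.01, 0, 0, 0, 0.36, -0.185, -0.012, 0.01, 0, 0, 0, 0.36, -0.185, -0.012, 0.01, 0, 0, 0, 0.36, -0.185, -0.012, 0.01, 0, 0, 0])

```text
clock: 1.78
eef_pos: [0.5122, 0.2789, 0.1108]
tool_rot: [-0.5, 0.5, 0.501, 0.499]
ft_force: [-0.7, -0.1, 1.0]
grip_width: 0.0001
```

```bash
python3 -c "
from h import *
go([.512,.2785,.082])"
```

```text
shift [ 0.115  0.001 -0.002] turn [ 0.003 -0.002 -0.005] rows 0.6908456118756875
```

Descend slowly: 4 mm per row to about z = 0.082.

apply_moves(targets=[0.02, 0, 0, 0, 0, 0, 0, 0.04, 0, 0, 0, 0, 0, 0, 0.055, 0, 0, 0, 0, 0, 0, 0.07, 0, 0, 0, 0, 0, 0, 0.085, 0, 0, 0, 0, 0, 0, 0.1, 0, 0, 0, 0, 0, 0, 0.115, 0, 0, 0, 0, 0, 0, 0.115, 0, 0, 0, 0, 0, 0])

```text
clock: 2.45
eef_pos: [0.5146, 0.2782, 0.0825]
tool_rot: [-0.5, 0.5, 0.5, 0.501]
ft_force: [1.8, 0.7, 1.3]
grip_width: 0.0001
```

apply_moves(targets=[0.004, 0, 0, 0, 0, 0, 0, 0.008, 0, 0, 0, 0, 0, 0, 0.012, 0, 0, 0, 0, 0, 0, 0.012, 0, 0, 0, 0, 0, 0])

```text
clock: 2.78
eef_pos: [0.5144, 0.2783, 0.081]
tool_rot: [-0.5, 0.5, 0.5, 0.501]
ft_force: [-1.0, -1.5, 9.0]
grip_width: 0.0002
```

apply_moves(targets=[0.004, 0, 0, 0, 0, 0, 0, 0.008, 0, 0, 0, 0, 0, 0, 0.008, 0, 0, 0, 0, 0, 0])

```text
clock: 3.03
eef_pos: [0.5145, 0.2783, 0.0809]
tool_rot: [-0.5, 0.499, 0.5, 0.501]
ft_force: [-4.0, -2.7, 19.4]
grip_width: -0.0001
```

apply_moves(targets=[-0.1, 0, 0, 0, 0, 0, 0, -0.26, 0, 0, 0, 0, 0, 0, -0.4, 0, 0, 0, 0, 0, 0, -0.48, 0.25, 0, 0, 0, 0, 0, -0.48, 0.4, 0, 0, 0, 0, 0, -0.48, 0.4, 0, 0, 0, 0, 0, -0.48, 0.4, 0, 0, 0, 0, 0])

```text
clock: 3.62
eef_pos: [0.4092, 0.2774, 0.1978]
tool_rot: [-0.5, 0.501, 0.501, 0.498]
ft_force: [0.2, 0.3, 0.3]
grip_width: -0.0004
```

```bash
python3 - <<'E'
from h import *
o=bot.get_obs();p,d=bot.camera("wrist");np.savez("pics/w2.npz",p=p,d=d,e=o["eef_pos"],q=o["tool_rot"])
b,_=bot.camera("side");print(o["eef_pos"])
A=cv2.resize(p[100:300,220:420,::-1],(400,400));B=cv2.resize(b[110:180,245:315,::-1],(400,400))
cv2.imwrite("pics/w2.png",np.hstack([A,B]))
go([.50,-.284,.2])
E
```

```text
[0.40916857 0.27740694 0.19776434]
shift [-0.01  -0.347 -2.248] turn [ 0.002 -0.001 -0.002] rows 13.638664610567144
```

View pics/w2.png

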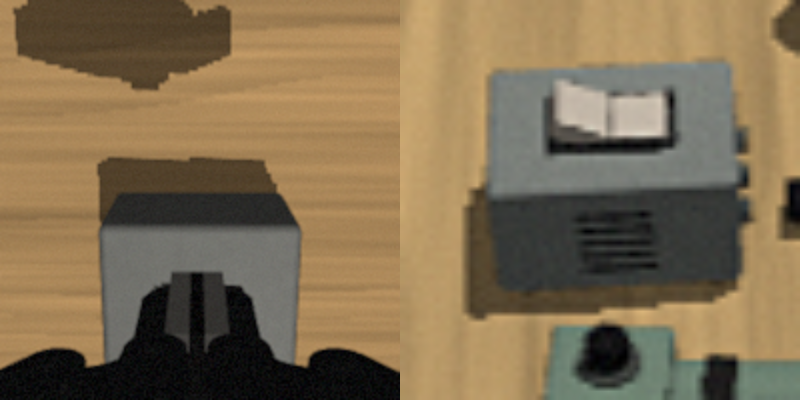

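apply_moves(targets=[0, -0.2, -0.98, 0, 0, 0, 0, 0, -0.2, -0.98, 0, 0, 0, 0, 0, -0.2, -0.98, 0, 0, 0, 0, 0, -0.2, -0.98, 0, 0, 0, 0, 0, -0.2, -0.98, 0, 0, 0, 0, 0, -0.2, -0.98, 0, 0, 0, 0, 0, -0.2, -0.98, 0, 0, 0, 0])

```text
clock: 4.3
eef_pos: [0.4654, 0.026, 0.1967]
tool_rot: [-0.498, 0.504, 0.497, 0.502]
ft_force: [-0.6, 1.5, -1.1]
grip_width: 0.0
```

apply_moves(targets=[0, -0.32, -0.98, 0, 0, 0, 0, 0, -0.32, -0.98, 0, 0, 0, 0, 0, -0.32, -0.98, 0, 0, 0, 0, 0, -0.32, -0.98, 0, 0, 0, 0, 0, -0.32, -0.98, 0, 0, 0, 0, 0, -0.32, -0.98, 0, 0, 0, 0, 0, -0.32, -0.98, 0, 0, 0, 0])

```text
clock: 4.88
eef_pos: [0.5454, -0.2181, 0.1956]
tool_rot: [-0.499, 0.502, 0.498, 0.501]
ft_force: [0.2, 0.2, 0.2]
grip_width: 0.0
```

```bash
python3 -c "
from h import *
go([.545,-.284,.2])"
```

```text
shift [-0.017 -0.    -0.263] turn [-0.013 -0.004 -0.001] rows 1.5829195707474386
```

apply_moves(targets=[-0.017, 0, -0.263, -0.013, 0, 0, 0, -0.017, 0, -0.263, -0.013, 0, 0, 0, -0.017, 0, -0.263, -0.013, 0, 0, 0, -0.017, 0, -0.263, -0.013, 0, 0, 0, -0.017, 0, -0.263, -0.013, 0, 0, 0])

```text
clock: 5.3
eef_pos: [0.5437, -0.2771, 0.2006]
tool_rot: [-0.501, 0.499, 0.502, 0.498]
ft_force: [0.2, 0.1, -0.9]
grip_width: 0.0
```

```bash
python3 - <<'E'
from h import *
o=bot.get_obs();p,d=bot.camera("wrist");np.savez("pics/w3.npz",p=p,d=d,e=o["eef_pos"],q=o["tool_rot"])
print(o["eef_pos"]);cv2.imwrite("pics/w3.png",p[:,:,::-1])
E
```

```text
[ 0.54371102 -0.27708409  0.20062658]
```

View pics/w3.png

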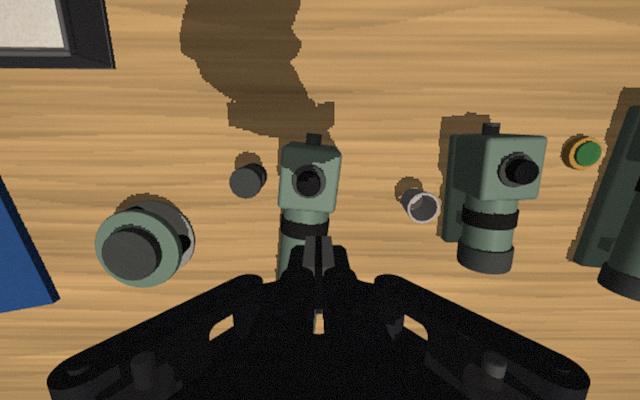

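```bash
python3 - <<'E'
from h import *
f=np.load("pics/w3.npz");p=f["p"]
for n,(x0,y0,x1,y1) in {"long":(290,155,330,205),"short":(492,145,545,200)}.items():
    g=p[y0:y1,x0:x1].max(2)
    for c,s in blobs(g<50,30): print(n,c+[x0,y0],s+[x0,y0,0,0,0],wplane(f,*(c+[x0,y0]),.098).round(4))
cv2.imwrite("pics/w3z.png",np.hstack([cv2.resize(p[150:200,285:335,::-1],(400,400),interpolation=0),cv2.resize(p[145:195,495:545,::-1],(400,400),interpolation=0)]))
E
```

```text
long [307.3 180.2] [294 164  27  33 626] [ 0.5243 -0.2869  0.098 ]
short [519.  169.4] [497 152  42  33 821] [ 0.514  -0.1045  0.098 ]
```

View pics/w3z.png

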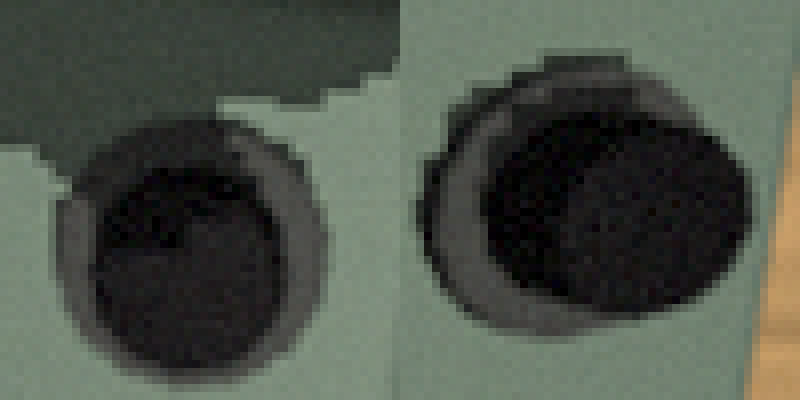

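```bash
python3 - <<'E'
from h import *
f=np.load("pics/w3.npz")
L=wplane(f,308.5,184.8,.098);print(L,wplane(f,527.1,172,.098))
print("collar",wplane(f,309,181.3,.084))
go([L[0],L[1],.106])
E
```

```text
[ 0.52840183 -0.28590323  0.098     ] [ 0.51619731 -0.0970382   0.098     ]
collar [ 0.52802952 -0.28586624  0.084     ]
shift [ 0.38   0.061 -0.037] turn [ 0.014  0.003 -0.003] rows 2.3175264589105615
```

apply_moves(targets=[0.2, 0.06, -0.034, 0.01, 0, 0, 0, 0.375, 0.06, -0.034, 0.01, 0, 0, 0, 0.375, 0.06, -0.034, 0.01, 0, 0, 0, 0.375, 0.06, -0.034, 0.01, 0, 0, 0, 0.375, 0.06, -0.034, 0.01, 0, 0, 0])

```text
clock: 5.77
eef_pos: [0.5287, -0.2847, 0.1076]
tool_rot: [-0.5, 0.499, 0.501, 0.499]
ft_force: [1.1, 1.0, 0.9]
grip_width: 0.0
```

```bash
python3 -c "
from h import *
go([.528,-.2855,.088])"
```

```text
shift [ 0.079  0.003 -0.003] turn [ 0.006  0.002 -0.003] rows 0.4715268513554855
```

apply_moves(targets=[0.02, 0.002, -0.002, 0, 0, 0, 0, 0.035, 0.002, -0.002, 0, 0, 0, 0, 0.045, 0.002, -0.002, 0, 0, 0, 0, 0.055, 0.002, -0.002, 0, 0, 0, 0, 0.065, 0.002, -0.002, 0, 0, 0, 0, 0.075, 0.002, -0.002, 0, 0, 0, 0, 0.08, 0.002, -0.002, 0, 0, 0, 0, 0.08, 0.002, -0.002, 0, 0, 0, 0])

```text
clock: 6.43
eef_pos: [0.5294, -0.2869, 0.0884]
tool_rot: [0.501, -0.499, -0.5, -0.5]
ft_force: [1.8, 0.6, 1.7]
grip_width: 0.0001
```

apply_moves(targets=[0.004, 0, 0, 0, 0, 0, 0, 0.008, 0, 0, 0, 0, 0, 0, 0.012, 0, 0, 0, 0, 0, 0, 0.012, 0, 0, 0, 0, 0, 0])

```text
clock: 6.77
eef_pos: [0.5294, -0.287, 0.0878]
tool_rot: [0.501, -0.499, -0.499, -0.5]
ft_force: [-0.9, 2.3, 13.2]
grip_width: 0.0
```

apply_moves(targets=[0.004, 0, 0, 0, 0, 0, 0, 0.006, 0, 0, 0, 0, 0, 0, 0.006, 0, 0, 0, 0, 0, 0])

```text
clock: 7.02
eef_pos: [0.5295, -0.287, 0.0877]
tool_rot: [0.502, -0.499, -0.499, -0.5]
ft_force: [-3.7, 4.1, 21.4]
grip_width: 0.0001
```

apply_moves(targets=[-0.1, 0, 0, 0, 0, 0, 0, -0.26, 0, 0, 0, 0, 0, 0, -0.4, 0, 0, 0, 0, 0, 0, -0.45, 0, 0.2, 0, 0, 0, 0, -0.45, 0, 0.4, 0, 0, 0, 0, -0.45, 0, 0.6, 0, 0, 0, 0, -0.45, 0, 0.75, 0, 0, 0, 0, -0.45, 0, 0.75, 0, 0, 0, 0, -0.45, 0, 0.75, 0, 0, 0, 0])

```text
clock: 7.77
eef_pos: [0.5268, -0.0951, 0.1954]
tool_rot: [-0.501, 0.499, 0.503, 0.498]
ft_force: [-0.6, 0.3, -0.9]
grip_width: -0.0
```

```bash
python3 - <<'E'
from h import *
o=bot.get_obs();p,d=bot.camera("wrist");np.savez("pics/w4.npz",p=p,d=d,e=o["eef_pos"],q=o["tool_rot"])
print(o["eef_pos"]);cv2.imwrite("pics/w4.png",np.vstack([p[100:300,:,::-1],cv2.resize(p[145:205,235:395,::-1],(640,240),interpolation=0)]))
E
```

```text
[ 0.52684599 -0.09505012  0.195355  ]
```

View pics/w4.png

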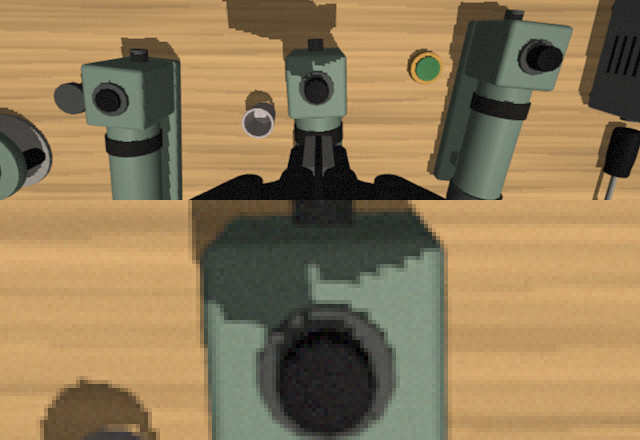

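```bash
python3 - <<'E'
from h import *
f=np.load("pics/w4.npz")
L=wplane(f,316.8,192.3,.098);print(L)
go([.516,-.096,.106])
E
```

```text
[ 0.51686303 -0.09662623  0.098     ]
shift [0.358 0.044 0.005] turn [ 0.01  -0.001 -0.005] rows 2.1604131191669924
```

apply_moves(targets=[0.2, 0.042, -0.002, 0.01, 0, 0, 0, 0.355, 0.042, -0.002, 0.01, 0, 0, 0, 0.355, 0.042, -0.002, 0.01, 0, 0, 0, 0.355, 0.042, -0.002, 0.01, 0, 0, 0, 0.355, 0.042, -0.002, 0.01, 0, 0, 0])

```text
clock: 8.23
eef_pos: [0.518, -0.1008, 0.1079]
tool_rot: [-0.499, 0.501, 0.499, 0.501]
ft_force: [0.3, -0.9, -0.9]
grip_width: 0.0004
```

```bash
python3 -c "
from h import *
go([.5165,-.0965,.088])"
```

```text
shift [0.079 0.006 0.017] turn [-0.01  -0.001 -0.001] rows 0.48873456615298594
```

apply_moves(targets=[0, 0.004, 0, 0, 0, 0, 0, 0, 0.004, 0, 0, 0, 0, 0])

```text
clock: 8.4
eef_pos: [0.5187, -0.1006, 0.1097]
tool_rot: [-0.5, 0.5, 0.498, 0.502]
ft_force: [0.5, -0.9, -0.3]
grip_width: -0.0002
```

```bash
python3 -c "
from h import *
print(bot.get_obs()['eef_pos'])
go([.5165,-.0965,.088])"
```

```text
[ 0.51867252 -0.10056566  0.10970961]
shift [0.087 0.009 0.016] turn [-0.009 -0.002  0.009] rows 0.5322210774643016
```

apply_moves(targets=[0.01, 0.008, 0.015, -0.006, 0, 0, 0, 0.02, 0.008, 0.015, -0.006, 0, 0, 0, 0.02, 0.008, 0.015, -0.006, 0, 0, 0])

```text
clock: 8.65
eef_pos: [0.5147, -0.0957, 0.1025]
tool_rot: [-0.5, 0.5, 0.5, 0.5]
ft_force: [0.1, -0.5, -1.0]
grip_width: -0.0001
```

```bash
python3 -c "
from h import *
go([.5165,-.0965,.088])
o=bot.get_obs();p,d=bot.camera('wrist');np.savez('pics/w5.npz',p=p,e=o['eef_pos'],q=o['tool_rot'])
cv2.imwrite('pics/w5.png',cv2.resize(p[130:280,220:420,::-1],(800,600)))
o=bot.get_obs();print(o['eef_pos'])"
```

```text
shift [ 0.058 -0.007 -0.003] turn [-0.001 -0.     0.001] rows 0.3515295072730117
[ 0.51463917 -0.0957878   0.10246026]
```

View pics/w5.png

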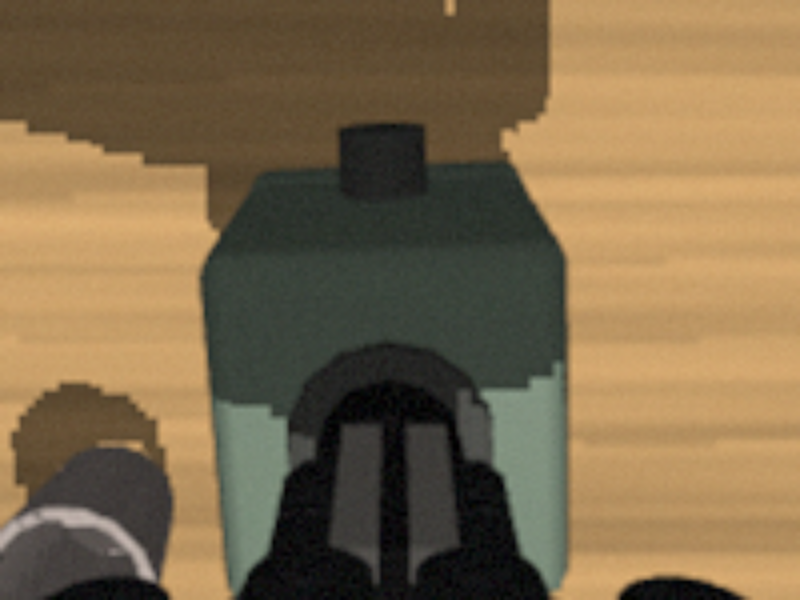

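The fingers stand centred over the key (≈(395,430) in the crop). Pressing.

apply_moves(targets=[0.01, -0.004, -0.002, 0, 0, 0, 0, 0.02, -0.004, -0.002, 0, 0, 0, 0, 0.03, -0.004, -0.002, 0, 0, 0, 0, 0.04, -0.004, -0.002, 0, 0, 0, 0, 0.05, -0.004, -0.002, 0, 0, 0, 0, 0.06, -0.004, -0.002, 0, 0, 0, 0, 0.06, -0.004, -0.002, 0, 0, 0, 0])

```text
clock: 9.28
eef_pos: [0.5162, -0.0965, 0.0879]
tool_rot: [-0.5, 0.5, 0.499, 0.5]
ft_force: [-0.5, 0.6, 6.8]
grip_width: 0.0001
```

apply_moves(targets=[0.004, 0, 0, 0, 0, 0, 0, 0.008, 0, 0, 0, 0, 0, 0, 0.012, 0, 0, 0, 0, 0, 0, 0.012, 0, 0, 0, 0, 0, 0])

```text
clock: 9.62
eef_pos: [0.5163, -0.0966, 0.0876]
tool_rot: [-0.501, 0.5, 0.499, 0.501]
ft_force: [-7.3, 1.8, 22.4]
grip_width: 0.0001
```

Hard stop at 0.0876 m with 22 N. Retract and check.

apply_moves(targets=[-0.1, 0, 0, 0, 0, 0, 0, -0.26, 0, 0, 0, 0, 0, 0, -0.4, 0, 0, 0, 0, 0, 0, -0.5, 0.2, 0, 0, 0, 0, 0, -0.5, 0.4, 0, 0, 0, 0, 0, -0.5, 0.6, 0, 0, 0, 0, 0, -0.5, 0.7, 0, 0, 0, 0, 0, -0.5, 0.7, 0, 0, 0, 0, 0, -0.5, 0.7, 0, 0, 0, 0, 0])

```text
clock: 10.37
eef_pos: [0.3368, -0.0959, 0.2088]
tool_rot: [-0.499, 0.501, 0.5, 0.5]
ft_force: [0.3, 0.9, -0.9]
grip_width: 0.0
```

```bash
python3 - <<'E'
from h import *
b,_=bot.camera("side");t,_=bot.camera("top");o=bot.get_obs();print(o["eef_pos"],o["ft_force"],o["clock"])
c0=np.load("pics/side0.npz")["p"];t0=np.load("pics/top0.npz")["p"]
def c(p,x,y):return cv2.resize(p[y:y+32,x:x+40,::-1],(200,160),interpolation=cv2.INTER_CUBIC)
pts=[(262,118),(266,158),(276,214),(286,284)]
cv2.imwrite("pics/f.png",np.vstack([np.hstack([c(q,*z) for z in pts]) for q in(c0,b)]))
for n,a,e in(("top",t0,t),("side",c0,b)):
    m=np.abs(a.astype(int)-e).max(2)>60
    print(n,[(k.tolist(),int(s[4])) for k,s in blobs(m,6)])
E
```

```text
[ 0.34104134 -0.09647545  0.20940172] [-0.14653147 -0.5354814  -0.27534357] 10.4667
top [([340.8, 279.4], 254), ([382.0, 262.5], 8), ([382.0, 284.4], 96), ([379.6, 277.5], 10), ([361.1, 289.7], 75), ([377.1, 307.4], 13), ([380.8, 356.1], 1186), ([351.0, 327.2], 8), ([357.0, 327.5], 10), ([147.1, 373.5], 3902), ([344.0, 351.5], 197), ([325.3, 355.1], 13), ([317.0, 354.7], 7), ([48.6, 363.4], 39), ([335.3, 381.7], 401), ([46.2, 385.5], 283), ([284.6, 386.0], 610), ([350.8, 378.8], 13), ([319.4, 396.4], 142), ([336.3, 396.6], 9), ([108.1, 395.2], 9), ([123.0, 395.3], 31), ([302.0, 397.7], 9)]
side [([158.6, 80.9], 9769), ([190.6, 8.2], 148), ([92.6, 29.2], 405), ([136.2, 29.1], 11), ([156.7, 37.4], 54), ([134.5, 39.6], 22), ([184.4, 40.4], 8), ([180.3, 43.7], 23), ([79.3, 103.5], 3232), ([16.7, 107.8], 745), ([122.5, 146.3], 1531), ([275.6, 125.5], 13), ([273.3, 131.8], 21), ([287.6, 132.4], 17), ([89.4, 143.1], 16), ([75.6, 160.5], 81), ([29.0, 147.0], 7), ([81.3, 158.0], 39), ([32.3, 165.9], 190), ([88.2, 155.2], 13), ([62.4, 161.1], 28), ([85.3, 164.1], 12), ([24.3, 213.2], 1069), ([118.4, 203.4], 23), ([293.2, 223.2], 13), ([98.8, 249.7], 107), ([100.5, 278.2], 7431), ([42.7, 249.0], 12), ([301.2, 290.4], 9)]
```

View pics/f.png

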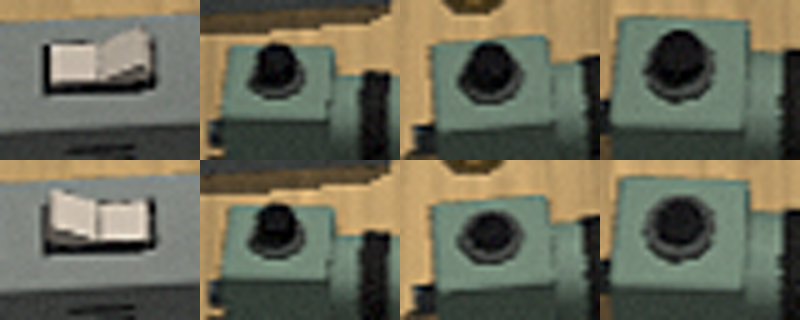

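Before/after (top/bottom row): the rocker has flipped and its socket half is level. The mid key is unchanged, and the short and long keys are down. Among the objects, only the rocker and those two keys changed; all other differences are the arm and its shadow.

```bash
python3 -c "
from h import *
print(bot.job_done())"
```

```text
the job is handed in; nothing more can be done
None
```

The bench is ready. I pressed the lamp supply rocker fully on, then the long collimator's key fully home, then the short one's. The job was handed in at about 10.5 s of the 48 s allowed.

- **Presses:** each one ended against a hard stop:

| Control | TCP height at the stop | Force at the stop |
|---|---|---|
| Rocker | 0.081 m | about 19 N |
| Long key | 0.088 m | about 21 N |
| Short key | 0.088 m | about 22 N |

- **Final check:** before-and-after pictures show the rocker's socket-side half level and both keys down. The middle key is still out and none of the loose things moved. The arm was clear of everything, with only noise-level force at the wrist.
- **Disagreement on the way:** above the short key the measured position read about 4 mm off in y. I corrected it and checked it with the wrist camera before pressing. No check failed after that.

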